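Gauge the water reservoir and present the rod for reading

ROBOT

A 6-joint arm with a two-finger parallel gripper is mounted at the origin on the work surface. World frame = base frame: x ahead of the robot, y to its left, z up, the work surface at z = 0. Lengths are in m, angles in rad, forces in N, time in s.
With the tool pointing down it reaches from about 0.325 to 0.775 m from the base axis. Payload 9.3 kg.
Tool frame: the origin (TCP) lies on the centre line of the jaws, within the pads' length; the fingertips stand 11 mm ahead of it and the grasp point (between the pads) lies 8 mm behind it; z points along the fingers, y is the line along which they close (so a half turn about z gives the same grasp; the last joint's range is limited). The gripper opens to 85 mm and grips with 20 to 120 N. Pads are 22 mm wide; open, the fingers measure 114 mm over their backs; the gripper's body (76 mm by 85 mm) begins 54 mm behind the grasp point. The pads swing forward as they close: fully open they stand 13 mm farther back than shut.
Start: joints at [-1.324, 0.259, 0.021, 1.334, 0, 1.418], TCP at [0.214, -0.507, 0.242] pointing down, gripper open.
Joint ranges: [-3.04, 3.04], [-0.91, 1.82], [-1.04, 1.36], [-1.92, 1.95], [-1.52, 1.45], [-3.14, 3.14]. Speed limits (rad/s): [2.22, 2.22, 2.79, 3.14, 3.14, 3.14].

INTERFACE

Orientations are given as a unit quaternion [w, x, y, z].
In Python, from station import monitor, get_image, camera_params, env, boxes_of, cut_out gives the robot as it stands.
- The arm moves only by the shell command python3 -m handwheel 'ROWS'. ROWS is one flat JSON list of numbers that holds 1 to 5 rows one after another, with no inner brackets; each row has 7 numbers: the finger opening in m, then dx, dy, dz in shares of the most that a row can go, 1 being 62.5 mm, then a rotation vector rx, ry, rz in shares of 180 degrees (1.0 is 180 degrees); each row shifts and turns the commanded pose from where the row before left it, along the tool's axes as they then stand; what a row does not reach is not made up. A row lasts 1/8 s, in which the tool goes at most 0.0625 m and 0.188 rad, less where a joint would pass 70% of its speed; a pose out of reach is approached as far as the arm can. The fingers move at their own pace and stop on an object; the grip force is fixed at half the most. Time passes only in rows, so rows that do not move let the fingers close. It prints the time, the measured TCP pose, the force, the opening and the grip force at its end. A shift or turn number past 1, either way, is cut back to 1. Input that does not fit is refused with a message, and nothing moves.
- monitor.get_state(): the state, without advancing time (a new reading comes with each control period).
- get_image(name): name is "side" or "top"; returns the picture (420x560x3 uint8, red, green, blue); there is no depth.
- camera_params(name): a dict with "fov_y" (degrees; the focal length in pixels is half the picture's height over the tangent of half this angle, whatever the lens; pixels are square), "cx", "cy" (the principal point, pixels), "xyz" and "orientation" of the camera in the world. Camera axes: x right, y down, z forward; pixel columns grow to the right and rows downward; lengths in m; the calibration is good to about 2 mm. A picture is of the moment at which its call begins. camera_params takes no time and is no camera call.
- env.close_job(): hands the job in; it is judged then, once.
Trained networks look in the newest picture that a camera, given by its name, has taken for a name from the list of things; names that differ only in an ending like _2 or _b are one class to them, and where a whole thing is asked for, a point or a joint stands for the part that bears it (a point fixed in the world has none). Each returns a list of dicts, best first, with "score" (0 to 1); they miss things now and then, are a little off and sometimes report something else, mostly with a low value. They report only what shows in the picture. A call takes as long as a camera call.
- boxes_of(camera, label): "pixel" ([column, row] in pixels, amid what is visible of it).
- cut_out(camera, label): "mask" (420x560 bool, what is visible of it) and "pixel" ([column, row] in pixels, amid what is visible of it).
The state is a dict: "clock": time; "joint_positions": joint angles; "joint_velocities": joint speeds; "tau": joint torques, N m; "tcp_pos": TCP position; "orientation": TCP orientation; "force": force on the tool from outside, world axes, zero at the start; "wrist_torque": the same for the moment, N m; "finger_gap": finger opening in m; "grip_force": force on a finger pad.
Only numpy, scipy, OpenCV 4.12 (cv2) and the standard library are available. Lean on these libraries where they do the work, as an engineer would, in place of code of your own. Each camera call takes 0.05 s, during which the arm holds its last target. There are 200 camera calls.

TASK

Take the gauge rod (the one with the round stop collar) off its rest, slide it down the slanted guide tube of the white water reservoir until the collar stops against the tube's mouth, without forcing it, and draw it right out again. Finish while holding it: keep the rod still and level, gripped in the air with its tip over the middle of the round steel dish and about 10 cm above the bench, ready to be read; do not put it down or let go. Leave the spatula beside it on the rest and the bottle where they are.

Things in the scene. Friction and masses are not known exactly. Their poses are not given: they have to be found in the camera images.
- gauge_rod: Gauge rod, loose, 0.12 kg, lying level in one of the rest's lanes (either), axis 50 mm up. Origin: on its axis, centre of the collar's stop face; +x along the axis to the tip, z up. 0 to +105 mm: round steel shaft, 8 mm thick, four dark rings near the tip. 0 to -6: round steel collar, 34 mm across. -6 to -98: black handle, 18 mm wide (y, grip across this), 22 mm high; most of the weight is in it.
- rod_tip (a point): The tip of the gauge rod: 105 mm from its origin along its +x.
- rod_grip (a point): Middle of the gauge rod's handle, on the axis, 52 mm behind its origin (along its -x). Free to grip for about 25 mm to either side; 42 mm from the axis down to the rest's base plate.
- guide_tube: Fixed steel guide tube. Origin: centre of the mouth in its rim plane, 135 mm up. +z: out along the axis, rising 40 deg from level, facing away from the robot within 20 deg; the rod goes in along -z. Mouth 25 mm wide (rim 33 outside), narrows in 14 mm to a 12 mm bore, 120 mm long, open below: only the collar on the rim stops the rod, its origin then at the tube's. Rim 28 mm out from the wall.
- reservoir: White plastic water reservoir, fixed to the bench, a closed box 160 mm (x) by 150 mm (y) by 150 mm high with a grey filler cap, 16 mm high, on top. Origin: centre of its underside. Its +x side carries the guide tube, whose mouth is at (108, 0, 135) mm in this frame.
- rest: Fixed aluminium rest: base plate 190 x 160 mm, 8 thick; two lanes at y = -50 and +50 mm in its frame, each with a fork under the shaft (x = +55) and one under the handle's rear end (x = -89), prongs up to 60 mm above the bench. Rods lie along its +x, tips to +x, roughly towards the robot; lift them straight up. Origin: on the bench between the lanes, level with the collar.
- spatula: Loose steel spatula in the other lane of the rest: the same black handle and 8 mm shaft as the gauge rod, but no collar and a flat blade 20 mm wide, 123 mm from origin to blade end. Origin on its axis, 6 mm in front of the handle; +x to the blade. To be left alone.
- dish: Shallow round steel dish, 140 mm across and 18 mm high, fixed to the bench. Origin: centre of its underside. It stands to the left of the tank and the rest to the right of it, or the other way round.
- reagent_bottle: Bystander: amber bottle, 60 mm across, 110 mm high, loose, standing beyond the work. Origin: centre of its underside.
- tube_rack: Bystander: fixed orange rack with capped tubes, 90 by 125 mm, 99 mm high over the caps, beyond the work. Origin: centre of its underside.

How it is judged:
On the way, in this order (a step that is already met when the one before it is completed fails the run):
1. the gauge rod is lifted clear of its rest (height (world z) of rod_grip above 0.09 m and contact force between gauge_rod and rest below 0.3 N and contact force between gauge_rod and the fingers above 2 N), for 0.1 s.
2. the rod is down the guide tube with its collar stopped on the mouth (x of gauge_rod in the frame of guide_tube between -0.006 and 0.006 m and y of gauge_rod in the frame of guide_tube between -0.006 and 0.006 m and z of gauge_rod in the frame of guide_tube below 0.003 m and z of rod_tip in the frame of guide_tube below -0.095 m and angle between the x axis of gauge_rod and the z axis of guide_tube, either way round below 0.1 rad and contact force between gauge_rod and the fingers above 2 N), for 0.1 s.
3. the rod is drawn right out of the tube (z of rod_tip in the frame of guide_tube above 0.005 m and contact force between gauge_rod and the fingers above 2 N), for 0.1 s.
At the end, for the whole second after the job is handed in: The gauge rod is held still in the fingers (contact over 2 N), level within 0.12 rad, its tip within 45 mm (horizontally) of the dish's centre and 60 to 160 mm above the bench, touching neither reservoir, rest, dish nor spatula (angle between gauge_rod's own x axis and vertical between 1.4508 and 1.6908 rad and horizontal distance between rod_tip and dish below 0.045 m and height (world z) of rod_tip between 0.06 and 0.16 m and linear speed of gauge_rod below 0.02 m/s and angular speed of gauge_rod below 0.15 rad/s and contact force between gauge_rod and the fingers above 2 N and contact force between gauge_rod and reservoir below 0.3 N and contact force between gauge_rod and rest below 0.3 N and contact force between gauge_rod and dish below 0.3 N and contact force between gauge_rod and spatula below 0.3 N); the arm keeps its last pose, push and grip.
It fails at once if the gauge rod is forced against the reservoir or its tube (over 40 N) (contact force between gauge_rod and reservoir above 40 N).
It fails at once if the spatula is disturbed (moved over 20 mm) (distance of spatula from where it was at the start of the episode above 0.02 m).
It fails at once if the bottle is disturbed (moved over 20 mm) (distance of reagent_bottle from where it was at the start of the episode above 0.02 m).
It also fails if it takes over 54 s, if anything falls off the work surface, if the arm or the gripper's body presses on something with over 40 N, if the wrist force passes 120 N, or if a joint passes its speed limit or range.

## Working session

There is one attempt and no reset: what is moved stays moved. The work goes in short steps, Python scripts to look and compute and a shell command to move; the robot and the scene stay as the last step left them, time stands still between calls to the robot, and variables do not carry over. Pictures are saved under pics/ and viewed, at most 10 in all, crops included, and the job is handed in when it is done.

```bash
ls; mkdir -p pics
python3 - <<'E'
from station import *
import cv2
for c in("side","top"):
    im=get_image(c); cv2.imwrite(f"pics/{c}0.png",im[:,:,::-1]); print(c,camera_params(c))
    for l in("gauge_rod","spatula","guide_tube","reservoir","dish","rest","reagent_bottle","tube_rack"):
        print(l,[(round(d["score"],2),[round(float(x),1) for x in d["pixel"]]) for d in boxes_of(c,l)][:3])
s=monitor.get_state();print(s)
E
```

```text
pics
side {'fov_y': 44.573448323060795, 'cx': 279.53383635342885, 'cy': 211.77701030823027, 'xyz': array([-0.19707826,  0.84704808,  0.84570389]), 'orientation': array([ 0.17349432, -0.33521058,  0.81544646, -0.43884013])}
gauge_rod [(0.79, [228.9, 272.8]), (0.23, [213.7, 302.3])]
spatula [(0.62, [197.8, 293.3])]
guide_tube [(0.47, [320.6, 207.0])]
reservoir [(0.77, [355.7, 235.1])]
dish [(0.59, [375.7, 199.3])]
rest [(0.84, [212.4, 302.2])]
reagent_bottle [(0.69, [194.5, 293.9]), (0.67, [223.8, 198.0])]
tube_rack [(0.79, [253.5, 185.4])]
top {'fov_y': 42.207807788259096, 'cx': 278.5013659794542, 'cy': 214.51300629451964, 'xyz': array([0.39097293, 0.03924236, 1.39023191]), 'orientation': array([ 0.04784067, -0.69950595,  0.7112824 , -0.04979999])}
gauge_rod []
spatula [(0.87, [148.2, 235.7])]
guide_tube [(0.5, [301.4, 252.7]), (0.27, [173.8, 242.6])]
reservoir [(0.95, [313.1, 291.4])]
dish [(0.87, [401.4, 249.8]), (0.61, [147.9, 237.2])]
rest [(0.57, [171.1, 239.2])]
reagent_bottle [(0.67, [268.3, 132.1]), (0.51, [189.4, 230.3])]
tube_rack [(0.62, [327.6, 126.9])]
{'clock': 0.9, 'joint_positions': array([-1.32362712e+00,  2.58579449e-01,  2.15190110e-02,  1.33369921e+00,
        7.04189580e-06,  1.41820101e+00]), 'joint_velocities': array([-9.90182800e-06,  5.11871338e-04,  9.73000042e-04, -8.52302859e-05,
        1.54368803e-03, -1.75305413e-03]), 'tau': array([-2.78793477e-04, -5.55366898e+01,  3.44737351e+01,  1.33590238e-03,
       -4.05102974e-04,  2.39078577e-05]), 'tcp_pos': array([ 0.21406164, -0.5066377 ,  0.24229739]), 'orientation': array([1.81530016e-05, 9.80089962e-01, 1.98553937e-01, 4.38392852e-06]), 'force': array([-0.9091963 ,  0.14732209,  0.3530473 ]), 'wrist_torque': array([0.01142152, 0.01877636, 0.01218596]), 'grip_force': 0.0, 'finger_gap': 0.08528337836572118}
```

View pics/side0.png

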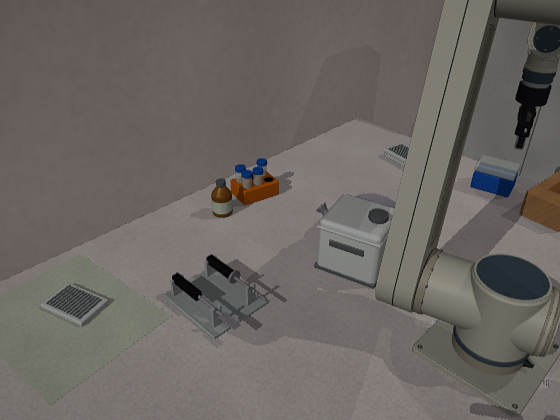

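View pics/top0.png

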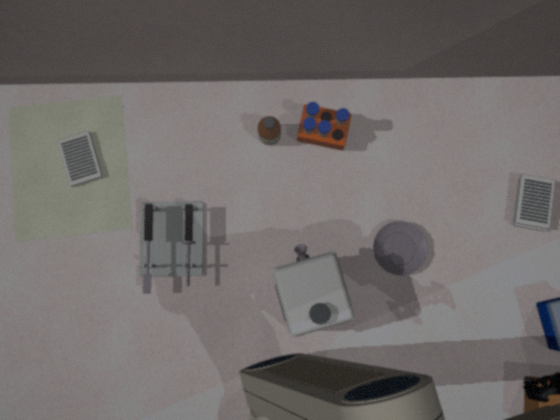

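The side view shows the rest around (212,300), the tank at (355,240) with its tube at (322,209), and the bottle and rack beyond. In the top view the rest is at (172,240), the tube at (301,252) and the dish at (402,249). I'll zoom in to tell the rods apart.

Run:
```python
import cv2,numpy as np
t=cv2.imread("pics/top0.png");s=cv2.imread("pics/side0.png")
f=lambda im,x,y,w,h:cv2.resize(im[y:y+h,x:x+w],(400,600*1//1),interpolation=cv2.INTER_CUBIC)
a=cv2.resize(t[190:290,130:220],None,fx=4.4,fy=4.4,interpolation=2)[:300]
a=cv2.resize(t[195:290,130:215],(400,447),interpolation=2)
b=cv2.resize(s[245:340,155:270],(400,330),interpolation=2)
c=cv2.resize(t[235:345,265:355],(200,244),interpolation=2)
d=cv2.resize(s[190:290,305:405],(200,200),interpolation=2)
o=np.zeros((600,800,3),np.uint8);o[:447,:400]=a;o[:330,400:]=b;o[340:584,400:600]=c;o[340:540,600:800]=d
o=cv2.convertScaleAbs(o,alpha=1.5,beta=15)
cv2.imwrite("pics/zoom.png",o)
```

```text
(no output)
```

View pics/zoom.png

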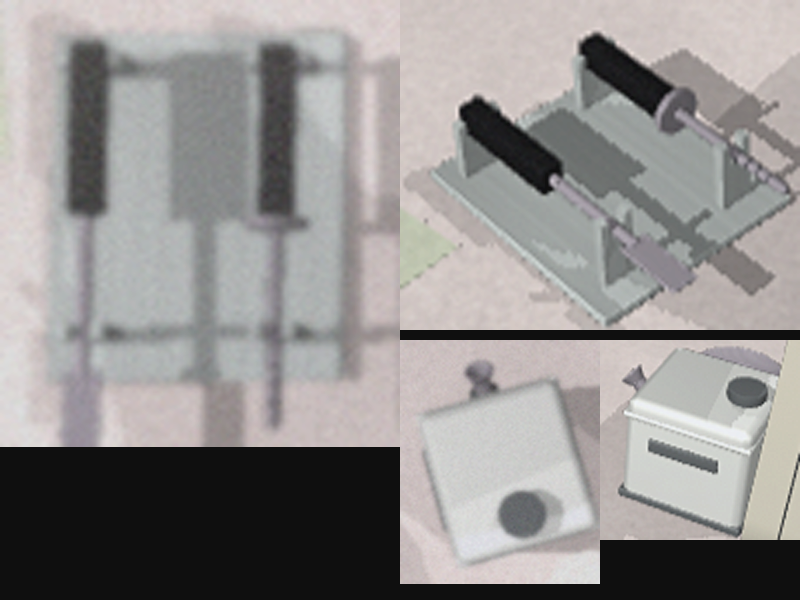

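The gauge rod (with the collar) is in the right-hand lane at about column 189 in the top view: collar (189,242), handle rear (189,204), tip (188,286). The spatula is in the left lane. Next I'll fit the models to the masks.

```bash
cat > h.py <<'E'
import numpy as np,cv2
from scipy.spatial.transform import Rotation as R
from scipy.optimize import minimize
from station import *
def cam(c):
    p=camera_params(c);f=210/np.tan(np.radians(p["fov_y"]/2));q=p["orientation"]
    return f,p["cx"],p["cy"],np.array(p["xyz"]),R.from_quat([q[1],q[2],q[3],q[0]]).as_matrix()
def ray(c,px):
    f,cx,cy,o,M=cam(c);return o,M@np.array([(px[0]-cx)/f,(px[1]-cy)/f,1])
def atz(c,px,z):
    o,d=ray(c,px);return o+d*(z-o[2])/d[2]
def proj(c,P):
    f,cx,cy,o,M=cam(c);q=(np.atleast_2d(P)-o)@M;return q[:,:2]/q[:,2:]*f+[cx,cy]
def tri(p1,p2):
    A=[];b=[]
    for c,p in(("side",p1),("top",p2)):
        o,d=ray(c,p);d=d/np.linalg.norm(d);N=np.eye(3)-np.outer(d,d);A.append(N);b.append(N@o)
    A=np.vstack(A);x,*_=np.linalg.lstsq(A,np.hstack(b),rcond=None);return x,np.linalg.norm(A@x-np.hstack(b))
def fit(c,mask,pts,x0):
    mask=mask.astype(np.uint8)*255
    def cost(v):
        cz,sz=np.cos(v[2]),np.sin(v[2])
        P=pts@np.array([[cz,sz,0],[-sz,cz,0],[0,0,1]])+[v[0],v[1],0]
        h=cv2.convexHull(proj(c,P).astype(np.float32)).reshape(-1,2)
        m=np.zeros((420,560),np.uint8);cv2.fillPoly(m,[np.round(h*16).astype(np.int32)],255,lineType=cv2.LINE_AA,shift=4)
        m=m.astype(float);return np.abs(m-mask).sum()/(m+mask).sum()
    best=None
    for y in np.linspace(-.4,.4,9):
        r=minimize(cost,[x0[0],x0[1],x0[2]+y],method="Nelder-Mead",options=dict(initial_simplex=np.array([x0[0],x0[1],x0[2]+y])+np.array([[0,0,0],[.02,0,0],[0,.02,0],[0,0,.1]]),maxiter=250))
        if best is None or r.fun<best.fun: best=r
    return best.x,best.fun
def box(x0,x1,y0,y1,z0,z1): return np.array([[x,y,z] for x in(x0,x1) for y in(y0,y1) for z in(z0,z1)],float)
E
python3 - <<'E'
from h import *
np.set_printoptions(precision=4,suppress=True)
get_image("top")
m={l:cut_out("top",l)[0] for l in("reservoir","dish","rest","guide_tube")}
for l,d in m.items(): print(l,d["score"],d["pixel"],d["mask"].sum())
a=np.linspace(0,2*np.pi,40)
D=np.vstack([np.c_[.07*np.cos(a),.07*np.sin(a),0*a+z] for z in(0,.018)])
for l,p,z in(("reservoir",box(-.08,.08,-.075,.075,0,.15),.15),("dish",D,.0),("rest",box(-.095,.095,-.08,.08,0,.008),0)):
    x=atz("top",m[l]["pixel"],z);print(l,x,fit("top",m[l]["mask"],p,[x[0],x[1],0 if l!="rest" else np.pi]))
print("tube mouth",tri((321,209),(301,249.4)),atz("top",(301,249.4),.135))
for n,p,z in(("rear",(189.1,204.1),.061),("collar",(189.1,242.2),.05),("tip",(188.2,285.7),.05)): print(n,atz("top",p,z))
E
```

```text
reservoir 0.64 [313.9, 291.1] 5060
dish 0.7 [400.5, 248.4] 2335
rest 0.67 [303.4, 254.2] 176
guide_tube 0.64 [297.1, 251.5] 142
reservoir [ 0.3876 -0.0426  0.15  ] (array([ 0.3827, -0.0394,  0.2673]), np.float64(0.033144262164061744))
dish [ 0.4916 -0.2769  0.    ] (array([ 0.4932, -0.2723,  0.1296]), np.float64(0.04698436735866711))
rest [ 0.4809 -0.0281  0.    ] (array([ 0.5384, -0.0421,  2.6237]), np.float64(0.928944618599791))
tube mouth (array([ 0.485 , -0.0159,  0.1261]), np.float64(0.001829601651661837)) [ 0.4833 -0.0163  0.135 ]
rear [0.6055 0.2546 0.061 ]
collar [0.512  0.2558 0.05  ]
tip [0.4055 0.2574 0.05  ]
```

The rows are not in the units I measure in: shifts go in shares of 62.5 mm and turns go in shares of 180 degrees. I convert before sending: -0.188 rad / 3.1416 = -0.0598.

```bash
python3 -m handwheel '[0.085,0,0,0,0,0,-0.0598,0.085,0,0,0,0,0,-0.0598,0.085,0,0,0,0,0,-0.0598,0.085,0,0,0,0,0,-0.0598,0.085,0,0,0,0,0,-0.0598]' >/dev/null
python3 -m handwheel '[0.085,0,0,0,0,0,-0.0598,0.085,0,0,0,0,0,-0.0598,0.085,0,0,0,0,0,-0.0598,0.085,0,0,0,0,0,-0.0598,0.085,0,0,0,0,0,-0.0598]' >/dev/null
python3 -m handwheel '[0.085,0,0,0,0,0,-0.0598,0.085,0,0,0,0,0,-0.0598,0.085,0,0,0,0,0,-0.0598,0.085,0,0,0,0,0,-0.0598,0.085,0,0,0,0,0,-0.0302]'
python3 - <<'E'
from h import *
np.set_printoptions(precision=4,suppress=True)
s=monitor.get_state();q=s["orientation"];print(s["tcp_pos"],R.from_quat([q[1],q[2],q[3],q[0]]).as_matrix())
for n,a,b in(("rear",(211,258),(189.1,204.1)),("collar",(234.4,276.7),(189.1,242.2)),("tip",(267.1,299.7),(188.2,285.7))): print(n,tri(a,b))
t=cv2.imread("pics/top0.png");s=cv2.imread("pics/side0.png")
# rod shaft / handle from darkness: column centre per row in the handle
g=t[:,:,1].astype(float)
for r in(207,213,219,225,231,237):
    w=np.clip(75-g[r,178:200],0,None);print(r,(w*np.arange(178,200)).sum()/w.sum())
a=cv2.resize(t[238:264,284:318],(400,306),interpolation=2);b=cv2.resize(s[196:222,310:344],(400,306),interpolation=2)
cv2.imwrite("pics/mouth.png",cv2.convertScaleAbs(np.hstack([a,b]),alpha=1.4))
E
```

```text
clock: 3.02
tcp_pos: [0.2141, -0.5066, 0.2423]
orientation: [0.0, 0.009, 1.0, 0.0]
force: [-0.3, 0.7, 0.2]
finger_gap: 0.085
grip_force: 0.0
[ 0.2141 -0.5066  0.2423] [[-0.9999  0.0173  0.    ]
 [ 0.0173  0.9999  0.    ]
 [-0.      0.     -1.    ]]
rear (array([0.6061, 0.2553, 0.0513]), np.float64(0.0017678201072218141))
collar (array([0.5133, 0.2571, 0.0484]), np.float64(0.0022554269811699036))
tip (array([0.4055, 0.2576, 0.0479]), np.float64(0.00015387326741134346))
207 188.7578125
213 188.6196581196581
219 188.65217391304347
225 188.431906614786
231 188.37051792828686
237 188.2902097902098
```

View pics/mouth.png

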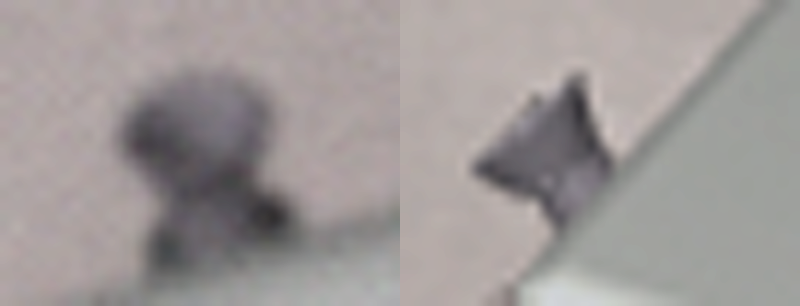

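The rim is centred near (300.3,247.6) in the top view and (320.2,205.6) in the side view. The rod yaw already matches the tool, so I'm moving above the handle.

Scaled: 0.0512 m is 0.8192, -0.0224 m is -0.3584.

```bash
python3 -m handwheel '[0.085,-0.3584,0.8192,0,0,0,0,0.085,-0.3584,0.8192,0,0,0,0,0.085,-0.3584,0.8192,0,0,0,0,0.085,-0.3584,0.8192,0,0,0,0,0.085,-0.3584,0.8192,0,0,0,0]' >/dev/null
python3 -m handwheel '[0.085,-0.3584,0.8192,0,0,0,0,0.085,-0.3584,0.8192,0,0,0,0,0.085,-0.3584,0.8192,0,0,0,0,0.085,-0.3584,0.8192,0,0,0,0,0.085,-0.3584,0.8192,0,0,0,0]' >/dev/null
python3 -m handwheel '[0.085,-0.3584,0.8192,0,0,0,0,0.085,-0.3584,0.8192,0,0,0,0,0.085,-0.3584,0.8192,0,0,0,0,0.085,-0.3584,0.8192,0,0,0,0,0.085,-0.3584,0.8192,0,0,0,0]'
python3 - <<'E'
from h import *
print(monitor.get_state()["joint_positions"])
print("mouth",tri((320.2,205.6),(300.3,247.6)),atz("top",(300.3,247.6),.135),atz("side",(320.2,205.6),.135))
E
```

```text
clock: 4.9
tcp_pos: [0.5673, 0.2557, 0.2423]
orientation: [0.0, 0.011, 1.0, -0.0]
force: [1.3, -0.3, -0.2]
finger_gap: 0.0854
grip_force: 0.0
[ 2.88835085e-01  3.84487878e-01  2.06196353e-01  1.39214548e+00
 -1.39930664e-04  3.10472451e-01]
mouth (array([ 0.48797046, -0.01434304,  0.1359079 ]), np.float64(0.0008948002311512315)) [ 0.48753509 -0.01476368  0.135     ] [ 0.48937239 -0.01508889  0.135     ]
```

Scaled: 0.05 m is 0.8, 0.003 m is 0.048.

```bash
python3 -m handwheel '[0.085,0.048,0,0.8,0,0,0,0.085,0,0,0.8,0,0,0,0.085,0,0,0.72,0,0,0,0.085,0,0,0,0,0,0]'
python3 - <<'E'
from h import *
a=get_image("side");b=get_image("top")
z=np.hstack([cv2.resize(a[225:345,150:290],(400,343),interpolation=2),cv2.resize(b[180:300,120:260],(400,343),interpolation=2)])
cv2.imwrite("pics/pre.png",cv2.convertScaleAbs(z,alpha=1.4)[:,:,::-1])
E
```

```text
clock: 5.4
tcp_pos: [0.5618, 0.2534, 0.0943]
orientation: [-0.003, 0.011, 1.0, -0.001]
force: [-0.3, 0.1, 1.2]
finger_gap: 0.0852
grip_force: 0.0
```

View pics/pre.png

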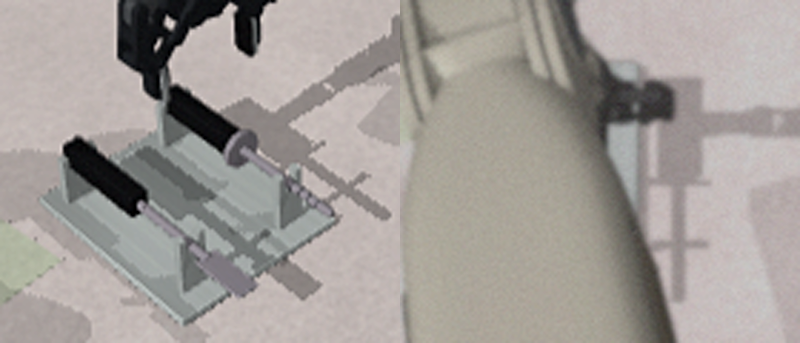

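The open fingers are over the handle, one on each side (side-view crop around (150–260,50)), so I'm going down and closing.

Scaled: 0.03 m is 0.48, 0.022 m is 0.352.

```bash
python3 -m handwheel '[0.085,0,0.016,0.48,0,0,0,0.085,0,0,0.352,0,0,0,0.085,0,0,0,0,0,0]'
python3 -m handwheel '[0.01,0,0,0,0,0,0,0.01,0,0,0,0,0,0,0.01,0,0,0,0,0,0,0.01,0,0,0,0,0,0,0.01,0,0,0,0,0,0]'
```

```text
clock: 5.88
tcp_pos: [0.5642, 0.255, 0.0463]
orientation: [0.0, 0.011, 1.0, 0.0]
force: [0.1, -0.5, 0.1]
finger_gap: 0.0849
grip_force: 0.0
clock: 6.5
tcp_pos: [0.5641, 0.2569, 0.0463]
orientation: [0.001, 0.01, 1.0, 0.002]
force: [-1.9, 9.5, 5.0]
finger_gap: 0.0168
grip_force: 60.4
```

Scaled: -0.05 m is -0.8, -0.02 m is -0.32.

```bash
python3 -m handwheel '[0.01,0,0,-0.32,0,0,0,0.01,0,0,-0.8,0,0,0,0.01,0,0,-0.8,0,0,0,0.01,0,0,-0.8,0,0,0,0.01,0,0,-0.8,0,0,0]'
python3 -m handwheel '[0.01,0,0,0,0,0,-0.0452,0.01,0,0,0,0,0,-0.0452,0.01,0,0,0,0,0,0]'
python3 - <<'E'
from h import *
np.set_printoptions(precision=4,suppress=True)
s=monitor.get_state();q=s["orientation"];M=R.from_quat([q[1],q[2],q[3],q[0]]).as_matrix()
print(s["force"],s["finger_gap"],s["grip_force"],M);print(M.T@(np.array([.637,.027,.26])-s["tcp_pos"]))
E
```

```text
clock: 7.12
tcp_pos: [0.5634, 0.2548, 0.267]
orientation: [-0.0, 0.011, 1.0, -0.0]
force: [0.3, -0.2, -0.9]
finger_gap: 0.0172
grip_force: 59.8
clock: 7.5
tcp_pos: [0.5636, 0.2549, 0.2652]
orientation: [-0.0, -0.13, 0.991, -0.0]
force: [-0.5, -0.1, -2.0]
finger_gap: 0.0172
grip_force: 59.8
[-0.5008 -0.1217 -1.9814] 0.017159803218603928 59.83991861343384 [[-0.9661 -0.2583 -0.0003]
 [-0.2583  0.9661 -0.0001]
 [ 0.0003 -0.     -1.    ]]
[-0.012  -0.2391  0.0052]
```

Scaled: -0.0478 m is -0.7648, -0.0024 m is -0.0384.

```bash
python3 -m handwheel '[0.01,-0.0384,-0.7648,0.016,0,0,0,0.01,-0.0384,-0.7648,0.016,0,0,0,0.01,-0.0384,-0.7648,0.016,0,0,0,0.01,-0.0384,-0.7648,0.016,0,0,0,0.01,-0.0384,-0.7648,0.016,0,0,0]'
python3 -m handwheel '[0.01,0,0,0,0,-0.0555,0,0.01,0,0,0,0,-0.0555,0,0.01,0,0,0,0,-0.0555,0,0.01,0,0,0,0,-0.0555,0,0.01,0,0,0,0,0,0]'
python3 - <<'E'
from h import *
np.set_printoptions(precision=4,suppress=True)
s=monitor.get_state();q=s["orientation"];M=R.from_quat([q[1],q[2],q[3],q[0]]).as_matrix()
p=s["tcp_pos"];print(s["joint_positions"],M)
tip=p+M@[.159,0,-.0037];org=p+M@[.054,0,-.0037]
for c in("side","top"):
    im=get_image(c);cv2.imwrite(f"pics/{c}1.png",im[:,:,::-1]);print(c,proj(c,tip),proj(c,org),proj(c,[.488,-.0145,.135]))
a=cv2.imread("pics/side1.png");b=cv2.imread("pics/top1.png")
z=np.hstack([cv2.resize(a[145:235,265:365],(400,360),interpolation=2),cv2.resize(b[185:275,250:350],(400,360),interpolation=2)])
cv2.imwrite("pics/ins0.png",cv2.convertScaleAbs(z,alpha=1.4))
E
```

```text
clock: 8.12
tcp_pos: [0.6375, 0.0257, 0.2601]
orientation: [-0.0, -0.129, 0.992, 0.0]
force: [-0.2, 0.9, -0.8]
finger_gap: 0.0167
grip_force: 59.9
clock: 8.75
tcp_pos: [0.6329, 0.0275, 0.2565]
orientation: [0.336, -0.121, 0.933, 0.046]
force: [0.1, 0.4, -0.4]
finger_gap: 0.017
grip_force: 59.9
[-0.2266  0.0378 -0.4338  0.4684  0.3055 -0.3832] [[-0.7453 -0.2558  0.6157]
 [-0.1941  0.9667  0.1668]
 [-0.6379  0.0048 -0.7701]]
side [[311.0522 196.2279]] [[283.7131 165.1028]] [[320.4592 205.8971]]
top [[295.7488 236.1175]] [[286.6248 197.3569]] [[300.1814 247.4009]]
```

View pics/ins0.png

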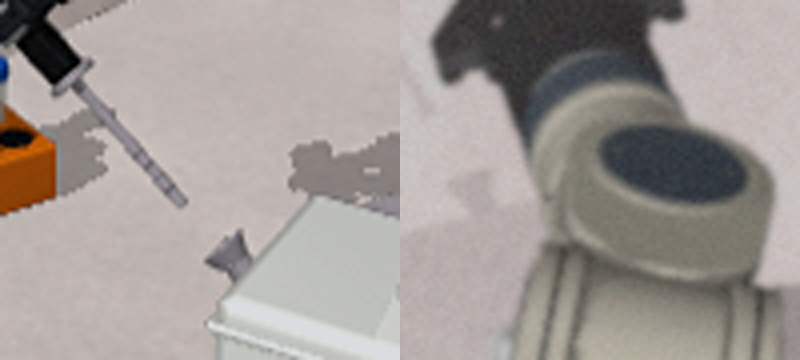

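The side view shows the tip at (310.4,195.9) and the rim centre at (320.6,206.4), both within 1 px of prediction. The top view is hidden by the arm. Next I'll work out the tip-to-mouth offset in tool axes.

```bash
cat >> h.py <<'E'
def off(mouth=(.488,-.0138,.135)):
    s=monitor.get_state();q=s["orientation"];M=R.from_quat([q[1],q[2],q[3],q[0]]).as_matrix();p=s["tcp_pos"]
    tip=p+M@[.159,0,-.0037];ps=.267;u=np.array([np.cos(ps)*.766,np.sin(ps)*.766,.6428])
    X=-u;Z=np.array([np.cos(ps)*.6428,np.sin(ps)*.6428,-.766]);T=np.c_[X,np.cross(Z,X),Z]
    print("mouth-tip in tool",np.round(M.T@(np.array(mouth)-tip),4),"turn",np.round(R.from_matrix(M.T@T).as_rotvec(),4),"F tool",np.round(M.T@s["force"],1),"grip",s["finger_gap"],s["grip_force"],"t",s["clock"])
E
python3 -c "
from h import *
off()"
```

```text
mouth-tip in tool [ 0.0411 -0.0007  0.0013] turn [-0.004  -0.0024 -0.0057] F tool [ 0.6 -0.3  0.3] grip 0.017105337798163513 59.915555119514465 t 8.85
```

Scaled: 0.015 m is 0.24, -0.004 rad / 3.1416 = -0.0013.

```bash
python3 -m handwheel '[0.01,0.24,0,0,0,0,-0.0013,0.01,0.24,0,0,0,0,0,0.01,0,0,0,0,0,0,0.01,0,0,0,0,0,0]'
python3 - <<'E'
from h import *
off()
a=get_image("side")
z=cv2.resize(a[185:220,295:340],(585,455),interpolation=2)
cv2.imwrite("pics/ins1.png",cv2.convertScaleAbs(z,alpha=1.4)[:,:,::-1])
E
```

```text
clock: 9.35
tcp_pos: [0.616, 0.0211, 0.2417]
orientation: [0.339, -0.125, 0.931, 0.044]
force: [-0.1, 0.3, -1.2]
finger_gap: 0.0169
grip_force: 59.9
mouth-tip in tool [0.0112 0.0002 0.0001] turn [-0.0034  0.0002  0.0003] F tool [0.7 0.3 0.9] grip 0.016908847628314252 59.90813076496124 t 9.35
```

View pics/ins1.png

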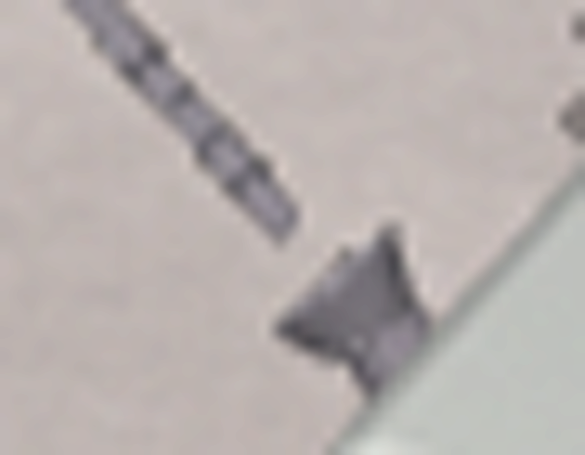

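The rod's axis extrapolates to (335,275) in this crop, and the rim centre is (335,277), so it is well lined up. I'm going in gently.

Scaled: 0.01 m is 0.16, 0.006 m is 0.096.

```bash
python3 -m handwheel '[0.01,0.16,0,0,0,0,0,0.01,0.096,0,0,0,0,0,0.01,0.096,0,0,0,0,0,0.01,0,0,0,0,0,0]'
python3 -c "
from h import *
off();print(monitor.get_state()['wrist_torque'])"
```

```text
clock: 9.9
tcp_pos: [0.5984, 0.0166, 0.2265]
orientation: [0.339, -0.124, 0.932, 0.044]
force: [0.2, -0.6, -0.4]
finger_gap: 0.0171
grip_force: 59.9
mouth-tip in tool [-0.0125 -0.0003  0.0003] turn [-0.0031 -0.0007 -0.0001] F tool [ 0.2 -0.6  0.3] grip 0.017076794181680705 59.90903198719025 t 9.9
[-0.19318383  0.72841248 -0.04468663]
```

Scaled: 0.006 m is 0.096.

```bash
python3 -m handwheel '[0.01,0.096,0,0,0,0,0,0.01,0.096,0,0,0,0,0,0.01,0.096,0,0,0,0,0,0.01,0,0,0,0,0,0]'
python3 -c "
from h import *
off();print(monitor.get_state()['wrist_torque'])"
```

```text
clock: 10.4
tcp_pos: [0.5851, 0.013, 0.2149]
orientation: [0.339, -0.125, 0.932, 0.044]
force: [1.3, 1.0, -1.3]
finger_gap: 0.0171
grip_force: 59.9
mouth-tip in tool [-0.0305 -0.0003  0.0002] turn [-0.003  -0.0008 -0.0001] F tool [-0.3  0.6  2. ] grip 0.01705478177289053 59.90904629230499 t 10.4
[-0.12693323  0.68236983  0.00478033]
```

No resistance with the tip 30 mm in, so I'm continuing.

Scaled: 0.012 m is 0.192, 0.01 m is 0.16.

```bash
python3 -m handwheel '[0.01,0.192,0,0,0,0,0,0.01,0.192,0,0,0,0,0,0.01,0.192,0,0,0,0,0,0.01,0.16,0,0,0,0,0,0.01,0,0,0,0,0,0]'
python3 -c "
from h import *
off();print(monitor.get_state()['wrist_torque'])"
```

```text
clock: 11.02
tcp_pos: [0.5508, 0.0036, 0.1851]
orientation: [0.339, -0.124, 0.932, 0.044]
force: [0.1, 0.7, -2.2]
finger_gap: 0.0168
grip_force: 59.9
mouth-tip in tool [-0.0769 -0.0003  0.0002] turn [-0.003  -0.001  -0.0005] F tool [1.2 0.7 1.8] grip 0.016807068148631237 59.92552042007446 t 11.025
[-0.14414513  0.63821715 -0.00212281]
```

Scaled: 0.01 m is 0.16, 0.008 m is 0.128.

```bash
python3 -m handwheel '[0.01,0.16,0,0,0,0,0,0.01,0.128,0,0,0,0,0,0.01,0.048,0,0,0,0,0,0.01,0.032,0,0,0,0,0,0.01,0,0,0,0,0,0]'
python3 -c "
from h import *
off();print(monitor.get_state()['wrist_torque'])"
```

```text
clock: 11.65
tcp_pos: [0.5345, -0.0009, 0.1709]
orientation: [0.339, -0.125, 0.931, 0.044]
force: [-1.0, -0.1, -0.3]
finger_gap: 0.0167
grip_force: 59.9
mouth-tip in tool [-0.0989 -0.0002  0.0002] turn [-0.0031 -0.0003  0.0002] F tool [ 0.9  0.2 -0.4] grip 0.016653071414892494 59.93151783943176 t 11.65
[-0.10820557  0.87292169 -0.02023892]
```

Now 2 mm rows until the collar touches.

Scaled: 0.002 m is 0.032, 0.001 m is 0.016.

```bash
for i in 1; do python3 -m handwheel '[0.01,0.032,0,0,0,0,0,0.01,0.016,0,0,0,0,0,0.01,0.016,0,0,0,0,0,0.01,0.016,0,0,0,0,0,0.01,0,0,0,0,0,0]' | grep -E "clock|force|gap"; done
python3 -c "
from h import *
off();print(monitor.get_state()['wrist_torque'])"
```

```text
clock: 12.28
force: [-0.6, 0.8, -0.9]
finger_gap: 0.017
grip_force: 59.9
mouth-tip in tool [-0.104  -0.0002  0.0002] turn [-0.0031 -0.0003  0.0002] F tool [0.9 0.9 0.4] grip 0.016990170610745682 59.93870973587036 t 12.275
[-0.12231694  0.77000565  0.0294985 ]
```

Scaled: 0.001 m is 0.016.

```bash
python3 -m handwheel '[0.01,0.016,0,0,0,0,0,0.01,0.016,0,0,0,0,0,0.01,0.016,0,0,0,0,0,0.01,0,0,0,0,0,0]' | grep -E "clock|force|gap"
python3 - <<'E'
from h import *
off()
a=get_image("side")
z=cv2.resize(a[160:225,275:355],(640,520),interpolation=2)
cv2.imwrite("pics/ins2.png",cv2.convertScaleAbs(z,alpha=1.4)[:,:,::-1])
E
```

```text
clock: 12.78
force: [4.3, 3.5, 0.8]
finger_gap: 0.0169
grip_force: 59.7
mouth-tip in tool [-0.1056  0.      0.0003] turn [-0.003   0.0023  0.0012] F tool [-4.4  2.2  2.6] grip 0.016880557396144216 59.65477645397186 t 12.775
```

View pics/ins2.png

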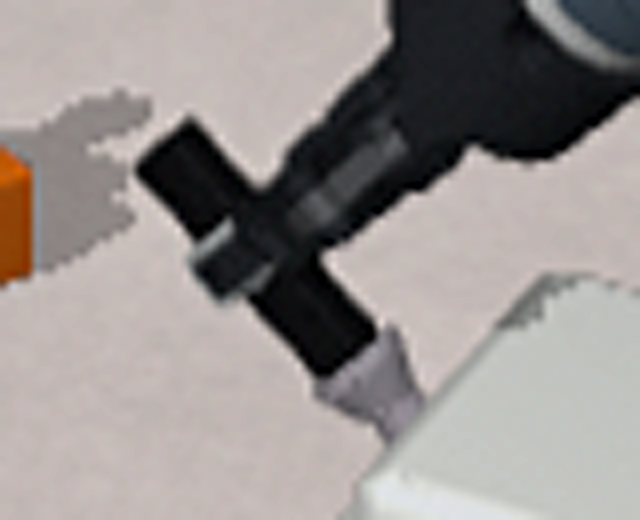

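The collar now sits on the rim (around (350,365) in the crop) and the axial force is beginning to rise. A small further nudge will confirm it is seated.

Scaled: 0.001 m is 0.016, 0.0005 m is 0.008.

```bash
python3 -m handwheel '[0.01,0.016,0,0,0,0,0,0.01,0.008,0,0,0,0,0,0.01,0,0,0,0,0,0,0.01,0,0,0,0,0,0]'; python3 -c "
from h import *
off();print(monitor.get_state()['wrist_torque'])"
```

```text
clock: 13.32
tcp_pos: [0.5294, -0.0026, 0.1669]
orientation: [0.341, -0.126, 0.93, 0.044]
force: [8.1, 5.6, 2.8]
finger_gap: 0.0172
grip_force: 59.4
mouth-tip in tool [-0.1057  0.0002  0.0003] turn [-0.0028  0.0048  0.0022] F tool [-9.   3.3  3.9] grip 0.017153770679075833 59.43465828895569 t 13.325
[ 1.04128036 -0.9343      0.10164283]
```

The collar is seated: the tip stopped at 105.7 mm and the axial force rose to 9 N. I'm drawing it straight out.

Scaled: -0.02 m is -0.32, -0.01 m is -0.16.

```bash
python3 -m handwheel '[0.01,-0.16,0,0,0,0,0,0.01,-0.32,0,0,0,0,0,0.01,-0.32,0,0,0,0,0,0.01,-0.32,0,0,0,0,0,0.01,-0.32,0,0,0,0,0]' | grep force
python3 -m handwheel '[0.01,-0.32,0,0,0,0,0,0.01,-0.32,0,0,0,0,0,0.01,-0.32,0,0,0,0,0,0.01,0,0,0,0,0,0,0.01,0,0,0,0,0,0]'
python3 - <<'E'
from h import *
off();p=monitor.get_state()["tcp_pos"]
get_image("top");get_image("side")
d=boxes_of("side","dish");b=boxes_of("top","dish")
print([(x["score"],x["pixel"],atz("side",x["pixel"],.012)) for x in d],[(x["score"],x["pixel"],atz("top",x["pixel"],.012)) for x in b])
E
```

```text
force: [0.4, 0.4, -0.8]
grip_force: 59.9
clock: 14.58
tcp_pos: [0.6376, 0.0276, 0.2601]
orientation: [0.338, -0.125, 0.932, 0.044]
force: [-0.3, 0.8, -1.3]
finger_gap: 0.0168
grip_force: 59.9
mouth-tip in tool [ 0.0404 -0.0005  0.0001] turn [-0.0026 -0.0019 -0.0001] F tool [0.9 0.8 0.9] grip 0.016797036166943394 59.89987313747406 t 14.575
[(0.7, [376.6, 194.1], array([ 0.5275971, -0.3391422,  0.012    ]))] [(0.58, [279.1, 169.1], array([0.70121142, 0.03025358, 0.012     ]))]
```

Scaled: 0.175 rad / 3.1416 = 0.0557.

```bash
python3 -m handwheel '[0.01,0,0,0,0,0.0557,0,0.01,0,0,0,0,0.0557,0,0.01,0,0,0,0,0.0557,0,0.01,0,0,0,0,0.0551,0,0.01,0,0,0,0,0,0]' | grep -E "tcp|ori"
python3 -m handwheel '[0.01,0.192,-0.8,0,0,0,0,0.01,0.192,-0.8,0,0,0,0,0.01,0.192,-0.8,0,0,0,0,0.01,0.192,-0.8,0,0,0,0,0.01,0.192,-0.8,0,0,0,0]'
python3 - <<'E'
from h import *
np.set_printoptions(precision=4,suppress=True)
s=monitor.get_state();q=s["orientation"];M=R.from_quat([q[1],q[2],q[3],q[0]]).as_matrix();p=s["tcp_pos"];tip=p+M@[.159,0,-.0037]
print(M,tip,M.T@(np.array([.4932,-.2723,.10])-tip),s["joint_positions"])
E
```

```text
tcp_pos: [0.6404, 0.0278, 0.258]
orientation: [-0.002, -0.133, 0.991, -0.001]
clock: 16.02
tcp_pos: [0.6455, -0.2312, 0.2629]
orientation: [0.003, -0.132, 0.991, -0.002]
force: [0.1, -1.1, -0.5]
finger_gap: 0.017
grip_force: 59.9
[[-0.9651 -0.2617  0.0056]
 [-0.2617  0.9651 -0.0035]
 [-0.0045 -0.0048 -1.    ]] [ 0.492  -0.2728  0.2659] [-0.0005  0.001   0.1659] [-0.4659  0.4969  0.4404  1.5078 -0.0006 -0.7307]
```

```bash
python3 -m handwheel '[0.01,0,0,0.72,0,0,0,0.01,0,0,0.72,0,0,0,0.01,0,0,0.64,0,0,0,0.01,0,0,0.48,0,0,0,0.01,0,0,0,0,0,0]' >/dev/null
python3 -m handwheel '[0.01,0,0,0,0,0,0,0.01,0,0,0,0,0,0,0.01,0,0,0,0,0,0,0.01,0,0,0,0,0,0]'
python3 - <<'E'
from h import *
np.set_printoptions(precision=4,suppress=True)
s=monitor.get_state();q=s["orientation"];M=R.from_quat([q[1],q[2],q[3],q[0]]).as_matrix();p=s["tcp_pos"];tip=p+M@[.159,0,-.0037]
print(M[:,0],tip,s["joint_velocities"])
a=get_image("side");b=get_image("top")
print(proj("side",tip),proj("top",tip))
z=np.hstack([cv2.resize(a[130:270,300:440],(400,400),interpolation=2),cv2.resize(b[170:310,330:470],(400,400),interpolation=2)])
cv2.imwrite("pics/end.png",cv2.convertScaleAbs(z,alpha=1.4)[:,:,::-1])
E
```

```text
clock: 17.15
tcp_pos: [0.6463, -0.2299, 0.1024]
orientation: [0.001, -0.132, 0.991, -0.002]
force: [0.2, -0.3, -2.1]
finger_gap: 0.0172
grip_force: 59.9
[-0.965  -0.2622 -0.0007] [ 0.4929 -0.2716  0.106 ] [ 0.0007  0.0057 -0.0029 -0.0017 -0.0008  0.0002]
[[376.5919 179.5445]] [[408.256  244.4805]]
```

View pics/end.png

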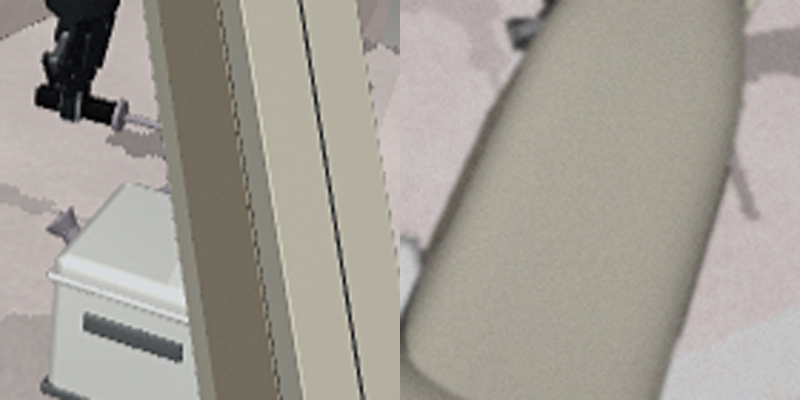

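The tip and dish are hidden by the arm, but the handle and collar show, with the collar at (341.8,169.8) and the rear near (313.5,163.5) in side pixels. I'll check these against the model before handing in.

Run:
```python
from h import *
s=monitor.get_state();q=s["orientation"];M=R.from_quat([q[1],q[2],q[3],q[0]]).as_matrix();p=s["tcp_pos"]
c,r=[proj("side",p+M@[x,0,-.0037])[0] for x in(.051,-.044)]
print(c,r,s["grip_force"])
if np.abs(c-[341.8,169.8]).max()<3 and np.abs(r-[313.5,163.5]).max()<3: print(env.close_job())
```

```text
[342.09859217 170.43878215] [313.32930986 162.75708101] 59.90751385688782
the job is handed in; nothing more can be done
None
```

The job is handed in: the rod went down the tube until the collar stopped on the mouth (about 9 N), came right out, and is held still and level. By arm pose its tip is about 1 mm from the dish centre and 106 mm above the bench; the arm hid the tip and dish from both cameras, so only the handle and collar positions were checked. I haven't seen the verdict.

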